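# Load a vial into the matching well of a dry-block warmer

## Task

Put the glass vial that stands on the steel tray into the well of the warmer's aluminium block that fits its diameter, cap up and lowered until it stands fully home on the bottom, then let go of it and press the green start key. Feel for the well gently, for the block lies loose in its recess: the glass must never be let fall or forced against the warmer (stay well under 25 N). Leave the two vials on the mat and everything else where they are.

Things in the scene. Friction and masses are not known exactly. Their poses are not given: they have to be found in the camera images.
- warmer: dry-block vial warmer, white housing 210 (x) by 240 (y) mm, fixed; origin under its centre on the table, control ledge (60 mm high) in front at its -x, deck 84 mm high. In the deck a recess holds a lift-out aluminium block with five graded wells in a row along y, smallest at -y, largest at +y. A vial that is home stands out 36 mm above the block
- recess (a point): centre of the recess, 90 mm above the table: the height of the block's flat top (block 46 by 140 mm). The block lies loose, with 5 mm of play to front and back and 7 mm to either end, so its wells are up to 5 mm in x and 7 mm in y from their marked places, differently each time and not measured: look or feel for them. A sideways push of about 8 N slides the block
- well_13 (a point): centre of the mouth (90 mm above the table) of the well for 13 mm vials, when the block is centred in the recess: hole 14.2 mm across, 44 mm deep to its flat bottom. Fixed to the housing: the true well is shifted with the block, up to 5 mm along x and 7 mm along y of the warmer
- well_16 (a point): centre of the mouth (90 mm above the table) of the well for 16 mm vials, when the block is centred in the recess: hole 17.2 mm across, 44 mm deep to its flat bottom. Fixed to the housing: the true well is shifted with the block, up to 5 mm along x and 7 mm along y of the warmer
- well_19 (a point): centre of the mouth (90 mm above the table) of the well for 19 mm vials, when the block is centred in the recess: hole 20.2 mm across, 44 mm deep to its flat bottom. Fixed to the housing: the true well is shifted with the block, up to 5 mm along x and 7 mm along y of the warmer
- well_22 (a point): centre of the mouth (90 mm above the table) of the well for 22 mm vials, when the block is centred in the recess: hole 23.2 mm across, 44 mm deep to its flat bottom. Fixed to the housing: the true well is shifted with the block, up to 5 mm along x and 7 mm along y of the warmer
- well_25 (a point): centre of the mouth (90 mm above the table) of the well for 25 mm vials, when the block is centred in the recess: hole 26.2 mm across, 44 mm deep to its flat bottom. Fixed to the housing: the true well is shifted with the block, up to 5 mm along x and 7 mm along y of the warmer
- start_key (a joint): green round start key on the warmer's control ledge: 0 up, 0.005 m fully down; spring-loaded, about 1.5 N to begin and 5 N fully down; counts as pressed beyond 0.0035
- start_key_top (a point): centre of the top of the start key, 20 mm across, about 80 mm above the table; moves down with it. Press from above with closed fingers
- tray: shallow steel tray, 130 (x) by 100 (y) mm, rim 12 mm high, floor 3 mm thick, fixed; origin under its centre. The vial to be warmed stands on it
- mat: flat dark green mat, 130 by 100 mm, 3 mm thick, fixed; origin under its centre. The two other vials stand on it
- vial_16: amber glass vial, white label and screw cap; glass 16 mm across, foot's edge bevelled 1.25 mm, 80 mm tall; cap 18 mm across, 16 mm high, its middle 72 mm above the foot: grip it there. Stands upright; origin at the centre of the foot, z up along it. About 25 g. Any one of the three vials stands on the steel tray, the other two on the mat
- vial_19: amber glass vial, white label and screw cap; glass 19 mm across, foot's edge bevelled 1.25 mm, 80 mm tall; cap 21 mm across, 16 mm high, its middle 72 mm above the foot: grip it there. Stands upright; origin at the centre of the foot, z up along it. About 32 g. Any one of the three vials stands on the steel tray, the other two on the mat
- vial_22: amber glass vial, white label and screw cap; glass 22 mm across, foot's edge bevelled 1.25 mm, 80 mm tall; cap 24 mm across, 16 mm high, its middle 72 mm above the foot: grip it there. Stands upright; origin at the centre of the foot, z up along it. About 40 g. Any one of the three vials stands on the steel tray, the other two on the mat
- forceps: steel forceps, 125 mm long, lying flat, bystander
- syringe: plastic syringe without needle, 125 mm long, lying, bystander
- bowl: steel bowl, 110 mm across, bystander
- tape_roll: roll of white tape, 60 mm across, bystander
- saline: clear bottle with blue cap, 150 mm tall, bystander

How it is judged:
On the way, in this order (a step that is already met when the one before it is completed fails the run):
1. the tray's vial stands fully home, upright, in the well of its own size, the tray is empty and the fingers have let go of it (((z of vial_16 in the frame of warmer below 0.049 m and horizontal distance between vial_16 and well_16 below 0.01 m and angle between vial_16's own z axis and vertical below 0.09 rad and distance of each of vial_19, vial_22 from where it was at the start of the episode below 0.02 m and contact force between vial_16 and the fingers below 0.1 N) or (z of vial_19 in the frame of warmer below 0.049 m and horizontal distance between vial_19 and well_19 below 0.01 m and angle between vial_19's own z axis and vertical below 0.09 rad and distance of each of vial_16, vial_22 from where it was at the start of the episode below 0.02 m and contact force between vial_19 and the fingers below 0.1 N) or (z of vial_22 in the frame of warmer below 0.049 m and horizontal distance between vial_22 and well_22 below 0.01 m and angle between vial_22's own z axis and vertical below 0.09 rad and distance of each of vial_16, vial_19 from where it was at the start of the episode below 0.02 m and contact force between vial_22 and the fingers below 0.1 N)) and horizontal distance between each of vial_16, vial_19, vial_22 and tray above 0.09 m), for 0.2 s.
2. the start key is pressed down by more than 3.5 mm of its 5 mm (value of joint start_key above 0.0035 m), for 0.05 s.
At the end, for the whole second after the job is handed in: The tray's vial stands at rest in the well of its own size, within 5 degrees of upright, its foot within 3 mm of the well's bottom; the tray is empty, the other vials within 20 mm of where they stood, and the start key, pressed once the vial was let go, is up again (((z of vial_16 in the frame of warmer below 0.049 m and horizontal distance between vial_16 and well_16 below 0.01 m and angle between vial_16's own z axis and vertical below 0.09 rad and distance of each of vial_19, vial_22 from where it was at the start of the episode below 0.02 m and linear speed of vial_16 below 0.01 m/s) or (z of vial_19 in the frame of warmer below 0.049 m and horizontal distance between vial_19 and well_19 below 0.01 m and angle between vial_19's own z axis and vertical below 0.09 rad and distance of each of vial_16, vial_22 from where it was at the start of the episode below 0.02 m and linear speed of vial_19 below 0.01 m/s) or (z of vial_22 in the frame of warmer below 0.049 m and horizontal distance between vial_22 and well_22 below 0.01 m and angle between vial_22's own z axis and vertical below 0.09 rad and distance of each of vial_16, vial_19 from where it was at the start of the episode below 0.02 m and linear speed of vial_22 below 0.01 m/s)) and horizontal distance between each of vial_16, vial_19, vial_22 and tray above 0.09 m and value of joint start_key below 0.0015 m); the robot touches nothing.
It fails at once if a vial is knocked or forced against the warmer: contact force above 25 N (contact force between any of vial_16, vial_19, vial_22 and warmer above 25 N).
It fails at once if a vial is let fall into the well: faster than 0.3 m/s inside it ((z of vial_16 in the frame of warmer below 0.085 m and horizontal distance between vial_16 and well_16 below 0.01 m and linear speed of vial_16 above 0.3 m/s) or (z of vial_19 in the frame of warmer below 0.085 m and horizontal distance between vial_19 and well_19 below 0.01 m and linear speed of vial_19 above 0.3 m/s) or (z of vial_22 in the frame of warmer below 0.085 m and horizontal distance between vial_22 and well_22 below 0.01 m and linear speed of vial_22 above 0.3 m/s)).
It fails at once if a second vial is displaced by more than 20 mm (distance of each of vial_16, vial_19 from where it was at the start of the episode above 0.02 m or distance of each of vial_16, vial_22 from where it was at the start of the episode above 0.02 m or distance of each of vial_19, vial_22 from where it was at the start of the episode above 0.02 m).
It fails at once if a bystander (forceps, syringe, bowl, tape roll, bottle) is displaced by more than 30 mm (distance of any of forceps, syringe, bowl, tape_roll, saline from where it was at the start of the episode above 0.03 m).
It also fails if it takes over 72 s, if anything falls off the work surface, if the arm or the gripper's body presses on something with over 40 N, if the wrist force passes 120 N, or if a joint passes its speed limit or range.

## Robot

A 6-joint arm with a two-finger parallel gripper is mounted at the origin on the work surface. World frame = base frame: x ahead of the robot, y to its left, z up, the work surface at z = 0. Lengths are in m, angles in rad, forces in N, time in s.
With the tool pointing down it reaches from about 0.35 to 0.775 m from the base axis. Payload 5.5 kg.
Tool frame: the origin (TCP) lies midway between the tips of the shut fingers; the grasp point (between the pads) lies 19 mm behind it; z points along the fingers, y is the line along which they close (so a half turn about z gives the same grasp; the last joint's range is limited). The gripper opens to 85 mm and grips with 20 to 120 N. Pads are 22 mm wide; open, the fingers measure 114 mm over their backs; the gripper's body (76 mm by 85 mm) begins 54 mm behind the grasp point. The pads swing forward as they close: fully open they stand 13 mm farther back than shut.
Start: joints at [-1.379, 0.313, 0.046, 1.304, 0, 1.431], TCP at [0.187, -0.544, 0.231] pointing down, gripper open.
Joint ranges: [-2.76, 2.76], [-0.86, 1.69], [-1.03, 1.26], [-2.2, 2.34], [-1.47, 1.5], [-3.14, 3.14]. Speed limits (rad/s): [2.57, 2.57, 3.14, 3.14, 3.14, 3.14].

## Interface

Orientations are given as a unit quaternion [w, x, y, z].
In Python, from workcell import telemetry, imaging, env gives the robot as it stands. The module is installed in compiled form; this text tells all that it offers.
- The arm moves only by the tool step_arm, never from a script. Its argument "moves" is a list of rows, each a list of 3 entries, a list of its own where there are three numbers: the shift along the tool's x, y, z in mm, then the turn, a rotation vector about the tool's x, y, z in rad, then the finger opening in mm, from 0 to 85.4. A call has 1 to 8 rows; each row is the pose to reach, as a shift and turn from the pose commanded when the call began, along the tool's axes at that moment; what a row does not reach only later rows make up. A row lasts 1/12 s, in which the tool goes at most 41.7 mm and 7.16 degrees, less where a joint would pass 70% of its speed; a pose out of reach is approached as far as the arm can. A call with a gripper value outside its range is refused whole. The fingers move at their own pace and stop on an object; "grip_force" is the grip in N (left out, the last holds). Time passes only in rows, so rows that repeat a pose let the fingers close. It gives the time, the measured TCP pose, the force, the opening and the grip force at its end, in the units of the state.
- telemetry.get_state(): the state, without advancing time (a new reading comes with each control period).
- imaging.read_camera(name): name is "side" or "top"; returns the picture (400x640x3 uint8, red, green, blue); there is no depth.
- imaging.camera_params(name): a dict with "camera_matrix" (3x3 intrinsics, pixels), "pose" (4x4, takes a point from camera to world coordinates). Camera axes: x right, y up, looking along -z (the intrinsics and any distortion apply to the point x, -y, -z); pixel columns grow to the right and rows downward; lengths in m; the calibration is good to about 2 mm. A picture is of the moment at which its call begins. camera_params takes no time and is no camera call.
- env.hand_in(): hands the job in; it is judged then, once.
The state is a dict: "clock": time; "joint_pos": joint angles; "qvel": joint speeds; "tau": joint torques, N m; "tcp_pos": TCP position; "orientation": TCP orientation; "wrist_force": force on the tool from outside, world axes, zero at the start; "ft_torque": the same for the moment, N m; "finger_gap": finger opening in m; "grip_force": force on a finger pad.
Only numpy, scipy, OpenCV 4.12 (cv2) and the standard library are available. Lean on these libraries where they do the work, as an engineer would, in place of code of your own. Each camera call takes 0.05 s, during which the arm holds its last target. There are 200 camera calls.

## Working session

There is one attempt and no reset: what is moved stays moved. The work goes in short steps, Python scripts to look and compute and a tool call to move; the robot and the scene stay as the last step left them, time stands still between calls to the robot, and variables do not carry over. Pictures are saved under pics/ and viewed, at most 10 in all, crops included, and the job is handed in when it is done.

Besides the shell and the picture viewer there is one more tool, called after "Emit:" by a JSON object that holds its "method" and its "body". step_arm: Moves the arm, as the interface text tells. Its arguments: {"type":"object","properties":{"moves":{"type":"array"},"grip_force":{"type":"number"}},"required":["moves"]}

```bash
mkdir -p pics; cat > h.py <<'E'
import numpy as np, cv2
from workcell import telemetry, imaging, env
def grab(n,f):
    im=imaging.read_camera(n); cv2.imwrite(f'pics/{f}.png',im[:,:,::-1]); return im
def ray(n,u,v):
    p=imaging.camera_params(n);K=np.array(p['camera_matrix']);T=np.array(p['pose'])
    d=np.linalg.inv(K)@[u,v,1]; d=T[:3,:3]@(d*[1,-1,-1]); return T[:3,3],d
def onz(n,u,v,z):
    o,d=ray(n,u,v); return o+d*(z-o[2])/d[2]
def proj(n,P):
    p=imaging.camera_params(n);K=np.array(p['camera_matrix']);T=np.array(p['pose'])
    c=T[:3,:3].T@(np.array(P)-T[:3,3]); q=K@(c*[1,-1,-1]); return q[:2]/q[2]
E
python3 - <<'E'
from h import *
for n in('top','side'):
    grab(n,n+'0'); p=imaging.camera_params(n); print({k:np.round(v,3).tolist() if k in('camera_matrix','pose') else v for k,v in p.items()})
s=telemetry.get_state();print(s)
E
```

```text
{'camera_matrix': [[505.577, 0.0, 318.989], [0.0, 505.577, 197.066], [0.0, 0.0, 1.0]], 'pose': [[0.01, 0.998, -0.056, 0.526], [-1.0, 0.009, -0.012, 0.048], [-0.012, 0.056, 0.998, 1.464], [0.0, 0.0, 0.0, 1.0]]}
{'camera_matrix': [[480.882, 0.0, 323.935], [0.0, 480.882, 194.963], [0.0, 0.0, 1.0]], 'pose': [[-0.77, 0.481, -0.419, 0.146], [-0.638, -0.586, 0.5, 0.567], [-0.005, 0.652, 0.758, 0.869], [0.0, 0.0, 0.0, 1.0]]}
{'clock': 0.1, 'joint_pos': array([-1.37859072e+00,  3.13933410e-01,  4.50820223e-02,  1.30360651e+00,
       -1.58739883e-05,  1.43123415e+00]), 'qvel': array([ 2.11904123e-04, -8.21645550e-04,  2.39536312e-03,  1.85053487e-05,
       -2.11364362e-05,  1.21420922e-03]), 'tau': array([ 2.28119410e-03, -4.81725705e+01,  2.99245083e+01,  1.26960591e-02,
       -8.16201191e-05, -1.13450992e-05]), 'tcp_pos': array([ 0.18720353, -0.54318204,  0.23048911]), 'orientation': array([-8.30288330e-04,  9.86272447e-01,  1.65124103e-01, -2.97994015e-05]), 'wrist_force': array([-0.12166941,  0.27952111,  0.69094846]), 'ft_torque': array([ 5.62570673e-02,  3.10536526e-02, -3.31594897e-05]), 'grip_force': 0.0, 'finger_gap': 0.08536563791408368}
```

View pics/top0.png

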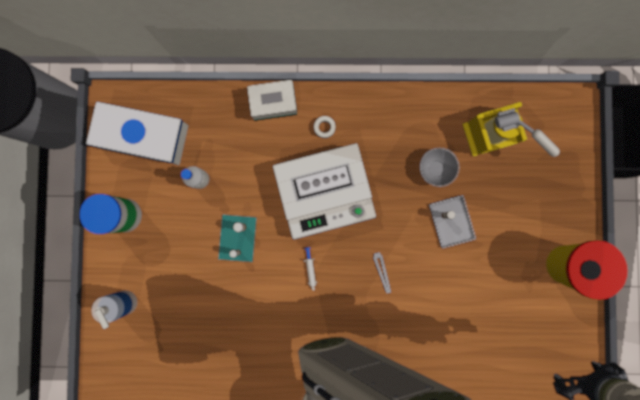

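View pics/side0.png

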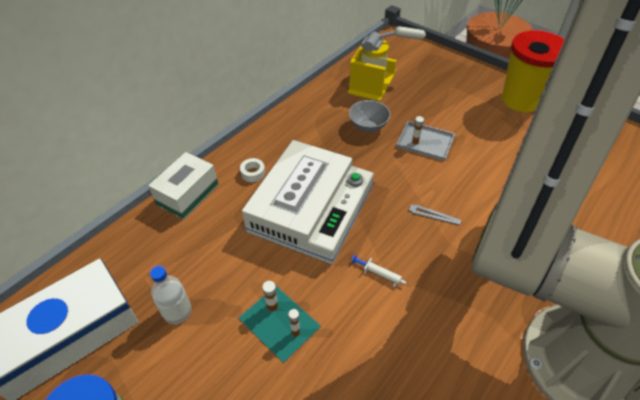

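The top view shows the warmer at about (325,190), the tray with one vial (cap near (451,215)) and the mat with two vials (238,227) and (233,253). The side view shows the tray vial at (418,130) and the mat vials at (269,295) and (294,322).

```bash
python3 - <<'E'
from h import *
t=cv2.imread('pics/top0.png');s=cv2.imread('pics/side0.png')
r=lambda im,x,y,w,h,k:cv2.resize(im[y:y+h,x:x+w],None,fx=k,fy=k,interpolation=cv2.INTER_CUBIC)
M=np.zeros((600,800,3),np.uint8)
def put(a,x,y): M[y:y+a.shape[0],x:x+a.shape[1]]=a
put(r(t,270,140,110,100,4),0,0)       #440x400
put(r(t,425,190,50,60,4),0,400-0) if 0 else None
put(r(s,270,140,90,75,4),440,0)       #360x300
put(r(t,425,192,50,50,4),0,400)
put(r(t,215,212,45,50,4),200,400)
put(r(s,395,110,62,50,4),380,400)
put(r(s,250,275,45,70,4)[:300],630,300)
cv2.imwrite('pics/m1.png',M)
E
```

```text
Traceback (most recent call last):
ValueError: could not broadcast input array from shape (280,180,3) into shape (280,170,3)
```

```bash
python3 - <<'E'
from h import *
t=cv2.imread('pics/top0.png');s=cv2.imread('pics/side0.png')
r=lambda im,x,y,w,h,k:cv2.resize(im[y:y+h,x:x+w],None,fx=k,fy=k,interpolation=cv2.INTER_CUBIC)
M=np.zeros((600,800,3),np.uint8)
def put(a,x,y): M[y:y+a.shape[0],x:x+a.shape[1]]=a
put(r(t,270,140,110,100,4),0,0)
put(r(s,270,140,90,75,4),440,0)
put(r(t,425,192,50,50,4),0,400)
put(r(t,215,212,45,50,4),200,400)
put(r(s,395,110,60,50,4),380,400)
put(r(s,250,275,44,70,4),620,310)
cv2.imwrite('pics/m1.png',M)
E
```

```text
(no output)
```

View pics/m1.png

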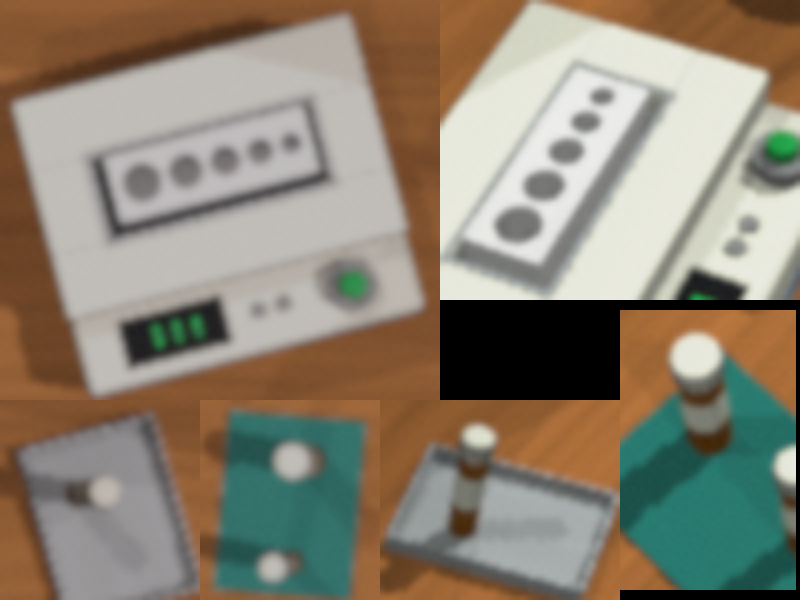

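```bash
cat > m.py <<'E'
from h import *
def blobs(im,box,lo,hi,k=8,fn=None):
    x,y,w,h=box; c=cv2.resize(im[y:y+h,x:x+w],None,fx=k,fy=k,interpolation=cv2.INTER_CUBIC)
    m=fn(c).astype(np.uint8)
    n,_,st,ce=cv2.connectedComponentsWithStats(m)
    return [(x+(ce[i][0]+.5)/k-.5,y+(ce[i][1]+.5)/k-.5,st[i][4]/k/k,st[i][2]/k,st[i][3]/k) for i in range(1,n) if lo<st[i][4]/k/k<hi]
def dark(th): return lambda c:cv2.cvtColor(c,cv2.COLOR_BGR2GRAY)<th
def light(th): return lambda c:cv2.cvtColor(c,cv2.COLOR_BGR2GRAY)>th
E
python3 - <<'E'
from m import *
t=cv2.imread('pics/top0.png');s=cv2.imread('pics/side0.png')
for n,im,box in(('top',t,(297,165,57,34)),('side',s,(280,158,45,50))):
    g=cv2.cvtColor(im,cv2.COLOR_BGR2GRAY);x,y,w,h=box;print(n,np.percentile(g[y:y+h,x:x+w],[2,10,30,50,80,98]))
    for b in blobs(im,box,8,140,fn=dark(165)): print(np.round(b,2),np.round(onz(n,b[0],b[1],.09),4))
green=lambda c:(lambda H:(H[...,0]>45)&(H[...,0]<80)&(H[...,1]>110))(cv2.cvtColor(c,cv2.COLOR_BGR2HSV))
for n,im,box in(('top',t,(345,200,25,25)),('side',s,(345,170,25,20))):
    for b in blobs(im,box,4,200,fn=green): print('key',n,np.round(b,2),np.round(onz(n,b[0],b[1],.078),4))
for nm,n,im,box,z in(('tray','top',t,(440,205,24,20),.083),('matA','top',t,(225,215,28,22),.083),('matB','top',t,(222,243,28,20),.083),('tray','side',s,(410,112,18,14),.083),('matA','side',s,(258,278,22,20),.083),('matB','side',s,(284,305,20,16),.083)):
    for th in(165,185,200):
        for b in blobs(im,box,10,300,fn=light(th)): print(nm,n,th,np.round(b,2),np.round(onz(n,b[0],b[1],z),4))
    g=cv2.cvtColor(im,cv2.COLOR_BGR2GRAY);x,y,w,h=box;print(g[y:y+h,x:x+w].max())
E
```

```text
top [ 85.74 116.   156.   176.   189.   190.  ]
[342.27 175.22  23.42   5.62   5.38] [0.6632 0.0018 0.09  ]
[334.53 177.26  36.16   7.     6.62] [0.6575 0.0229 0.09  ]
[325.82 179.58  47.39   8.     7.62] [0.6509 0.0466 0.09  ]
[315.97 182.21  62.17   9.12   9.  ] [0.6435 0.0734 0.09  ]
[305.08 185.08  79.86  10.    10.12] [0.6354 0.103  0.09  ]
side [118. 127. 191. 224. 231. 235.]
[310.06 163.66  13.95   5.12   3.5 ] [0.6604 0.0017 0.09  ]
[305.99 170.04  23.52   6.5    4.62] [0.6545 0.0226 0.09  ]
[301.13 177.37  36.48   8.12   5.75] [0.6481 0.0463 0.09  ]
[295.55 185.95  53.56   9.62   7.  ] [0.6406 0.073  0.09  ]
[289.16 195.75  77.03  11.5    8.5 ] [0.6325 0.1026 0.09  ]
key top [357.75 210.65  25.05   6.     5.38] [ 0.5673 -0.0416  0.078 ]
key side [355.14 176.37  45.34   8.     7.  ] [ 0.5642 -0.041   0.078 ]
tray top 165 [451.31 214.4   32.66   6.38   6.5 ] [ 0.5593 -0.2959  0.083 ]
185
matA top 165 [237.6  226.82  42.77   7.25   7.5 ] [0.52   0.2864 0.083 ]
matA top 185 [237.6  226.74  18.89   4.88   4.88] [0.5202 0.2865 0.083 ]
190
matB top 165 [232.7  253.52  20.94   5.12   5.12] [0.4473 0.2985 0.083 ]
188
tray side 165 [419.36 118.6   32.09   7.5    5.38] [ 0.5568 -0.2953  0.083 ]
tray side 185 [419.36 118.62  24.47   6.75   4.62] [ 0.5567 -0.2952  0.083 ]
tray side 200 [419.38 118.61  17.62   6.     3.88] [ 0.5567 -0.2953  0.083 ]
220
matA side 165 [268.48 285.83 117.48  13.    11.62] [0.518  0.2857 0.083 ]
matA side 185 [268.48 285.86 102.73  12.12  10.75] [0.5179 0.2858 0.083 ]
matA side 200 [268.48 285.89  91.69  11.38  10.12] [0.5179 0.2858 0.083 ]
231
matB side 165 [293.25 313.31  71.45  10.     9.38] [0.4453 0.2978 0.083 ]
matB side 185 [293.26 313.29  61.62   9.38   8.62] [0.4453 0.2977 0.083 ]
matB side 200 [293.27 313.27  53.69   8.75   8.12] [0.4453 0.2977 0.083 ]
231
```

Well rows agree between the two views within 3 mm. Cap sizes suggest that the tray holds vial_19, and the grip will confirm it. Approaching now.

Emit:
{"method": "step_arm", "body": {"moves": [[[39, -10, 0], [0, 0, 0.02], 85], [[78, -20, 0], [0, 0, 0.04], 85], [[117, -31, 0], [0, 0, 0.063], 85], [[156, -41, 0], [0, 0, 0.063], 85], [[195, -51, 0], [0, 0, 0.063], 85], [[234, -61, 0], [0, 0, 0.063], 85], [[273, -72, 0], [0, 0, 0.063], 85], [[312, -82, 0], [0, 0, 0.063], 85]]}}

```text
clock: 0.77
tcp_pos: [0.4568, -0.3629, 0.231]
orientation: [-0.0, 0.991, 0.134, -0.0]
wrist_force: [0.7, -1.3, -0.9]
finger_gap: 0.0847
grip_force: 0.0
```

```bash
cat >> h.py <<'E'
from scipy.spatial.transform import Rotation as R
def to(P):
    s=telemetry.get_state();q=s['orientation'];Rm=R.from_quat([q[1],q[2],q[3],q[0]])
    print('clk',round(s['clock'],2),'tcp',np.round(s['tcp_pos'],4),'tilt',np.round(Rm.as_matrix()[2],4),'yaw',round(np.degrees(np.arctan2(*Rm.as_matrix()[[1,0],0])),2),'F',np.round(s['wrist_force'],2),'gap',round(s['finger_gap'],4),'d mm',np.round(Rm.inv().apply(np.array(P)-s['tcp_pos'])*1000,1))
E
python3 -c "
from h import *
to([.558,-.2956,.058])"
```

```text
clk 0.77 tcp [ 0.4568 -0.3629  0.231 ] tilt [-4.e-04 -5.e-04 -1.e+00] yaw 15.4 F [ 0.71 -1.31 -0.89] gap 0.0847 d mm [115.5 -37.9 173. ]
```

Emit:
{"method": "step_arm", "body": {"moves": [[[39, -13, 20], [0, 0, 0], 85], [[77, -25, 40], [0, 0, 0], 85], [[115, -38, 60], [0, 0, 0], 85], [[115, -38, 95], [0, 0, 0], 85], [[115, -38, 130], [0, 0, 0], 85], [[115, -38, 150], [0, 0, 0], 70], [[115, -38, 170], [0, 0, 0], 60], [[115, -38, 174], [0, 0, 0], 50]], "grip_force": 20}}

```text
clock: 1.43
tcp_pos: [0.5538, -0.2951, 0.0525]
orientation: [-0.003, 0.991, 0.134, -0.003]
wrist_force: [-0.1, 0.3, -0.7]
finger_gap: 0.0512
grip_force: 0.0
```

```bash
python3 -c "
from h import *
to([.558,-.2956,.056])
grab('side','s1');t=cv2.imread('pics/s1.png')
cv2.imwrite('pics/s1c.png',cv2.resize(t[70:170,350:490],None,fx=5,fy=5,interpolation=cv2.INTER_CUBIC))"
```

```text
clk 1.43 tcp [ 0.5538 -0.2951  0.0525] tilt [-0.005 -0.006 -1.   ] yaw 15.44 F [-0.14  0.3  -0.74] gap 0.0512 d mm [ 3.9  1.5 -3.5]
```

View pics/s1c.png

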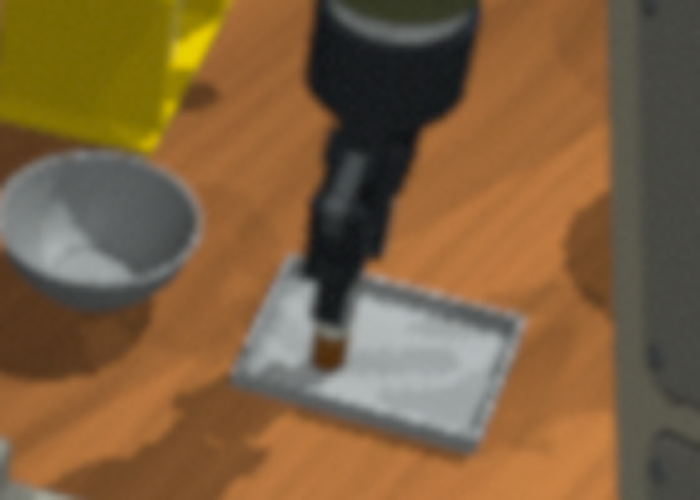

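The gripper straddles the vial over the tray. Let it settle, then close.

Emit:
{"method": "step_arm", "body": {"moves": [[[0, 0, 0], [0, 0, 0], 45], [[0, 0, 0], [0, 0, 0], 40], [[0, 0, 0], [0, 0, 0], 36]]}}

```text
clock: 1.73
tcp_pos: [0.5574, -0.2983, 0.0592]
orientation: [0.001, 0.991, 0.134, 0.001]
wrist_force: [0.3, 0.1, 0.6]
finger_gap: 0.0363
grip_force: 0.0
```

```bash
python3 -c "
from h import *
to([.558,-.2956,.056])"
```

```text
clk 1.73 tcp [ 0.5574 -0.2983  0.0592] tilt [ 0.0021  0.0026 -1.    ] yaw 15.39 F [0.28 0.11 0.61] gap 0.0363 d mm [ 1.3 -2.5  3.2]
```

Emit:
{"method": "step_arm", "body": {"moves": [[[0, 0, 0], [0, 0, 0], 30], [[0, 0, 0], [0, 0, 0], 26], [[0, 0, 0], [0, 0, 0], 22], [[0, 0, 0], [0, 0, 0], 18], [[0, 0, 0], [0, 0, 0], 15], [[0, 0, 0], [0, 0, 0], 10], [[0, 0, 0], [0, 0, 0], 10]], "grip_force": 30}}

```text
clock: 2.32
tcp_pos: [0.5568, -0.2975, 0.0582]
orientation: [0.0, 0.991, 0.134, 0.001]
wrist_force: [-0.5, 0.8, 6.0]
finger_gap: 0.0199
grip_force: 29.2
```

```bash
python3 -c "
from h import *
to([.558,-.2956,.056])"
```

```text
clk 2.32 tcp [ 0.5568 -0.2975  0.0582] tilt [ 0.001  0.001 -1.   ] yaw 15.41 F [-0.5   0.79  5.99] gap 0.0199 d mm [ 1.6 -1.6  2.2]
```

Gap 19.9 mm means the 21 mm cap, so this is vial_19. Lifting and carrying.

Emit:
{"method": "step_arm", "body": {"moves": [[[0, 0, -15], [0, 0, 0], 10], [[0, 0, -45], [0, 0, 0], 10], [[0, 0, -80], [0, 0, 0], 10], [[10, -17, -110], [0, 0, 0], 10], [[25, -43, -120], [0, 0, 0], 10], [[44, -75, -120], [0, 0, 0], 10], [[64, -108, -120], [0, 0, 0], 10], [[84, -142, -120], [0, 0, 0], 10]], "grip_force": 35}}

```text
clock: 2.98
tcp_pos: [0.5998, -0.1372, 0.1774]
orientation: [0.0, 0.991, 0.133, 0.0]
wrist_force: [0.1, -0.2, 0.4]
finger_gap: 0.0196
grip_force: 34.3
```

Emit:
{"method": "step_arm", "body": {"moves": [[[18, -31, 0], [0, 0, 0], 10], [[36, -61, 0], [0, 0, 0], 10], [[54, -92, 0], [0, 0, 0], 10], [[72, -122, 0], [0, 0, 0], 10], [[87, -148, 0], [0, 0, 0], 10], [[92, -157, 0], [0, 0, 0], 10], [[92, -157, 0], [0, 0, 0], 10], [[92, -157, 0], [0, 0, 0], 10]]}}

```text
clock: 3.65
tcp_pos: [0.6463, 0.0376, 0.1767]
orientation: [0.0, 0.991, 0.135, -0.001]
wrist_force: [0.5, -0.2, -0.1]
finger_gap: 0.02
grip_force: 34.3
```

```bash
python3 -c "
from h import *
to([.6493,.0447,.16])"
```

```text
clk 3.65 tcp [0.6463 0.0376 0.1767] tilt [-1.2e-03  5.0e-04 -1.0e+00] yaw 15.46 F [ 0.47 -0.18 -0.07] gap 0.02 d mm [ 4.8 -6.  16.7]
```

Emit:
{"method": "step_arm", "body": {"moves": [[[3, -3, 5], [0, 0, 0], 10], [[5, -6, 12], [0, 0, 0], 10], [[5, -6, 18], [0, 0, 0], 10], [[5, -6, 18], [0, 0, 0], 10], [[5, -6, 18], [0, 0, 0], 10], [[5, -6, 18], [0, 0, 0], 10], [[5, -6, 18], [0, 0, 0], 10]]}}

```text
clock: 4.23
tcp_pos: [0.65, 0.0444, 0.1595]
orientation: [0.0, 0.991, 0.134, 0.0]
wrist_force: [0.8, -0.4, -0.5]
finger_gap: 0.02
grip_force: 34.3
```

```bash
python3 -c "
from h import *
to([.6493,.0447,.16])
grab('side','s2');t=cv2.imread('pics/s2.png');grab('top','t2');u=cv2.imread('pics/t2.png')
a=cv2.resize(t[110:225,260:370],None,fx=5,fy=5,interpolation=cv2.INTER_CUBIC)
b=cv2.resize(u[140:240,280:380],None,fx=2.4,fy=2.4,interpolation=cv2.INTER_CUBIC)
M=np.zeros((575,790,3),np.uint8);M[:,:550]=a;M[:240,550:]=b
cv2.imwrite('pics/s2c.png',M)"
```

```text
clk 4.23 tcp [0.65   0.0444 0.1595] tilt [ 3.e-04  3.e-04 -1.e+00] yaw 15.37 F [ 0.82 -0.4  -0.46] gap 0.02 d mm [-0.6 -0.5 -0.5]
```

View pics/s2c.png

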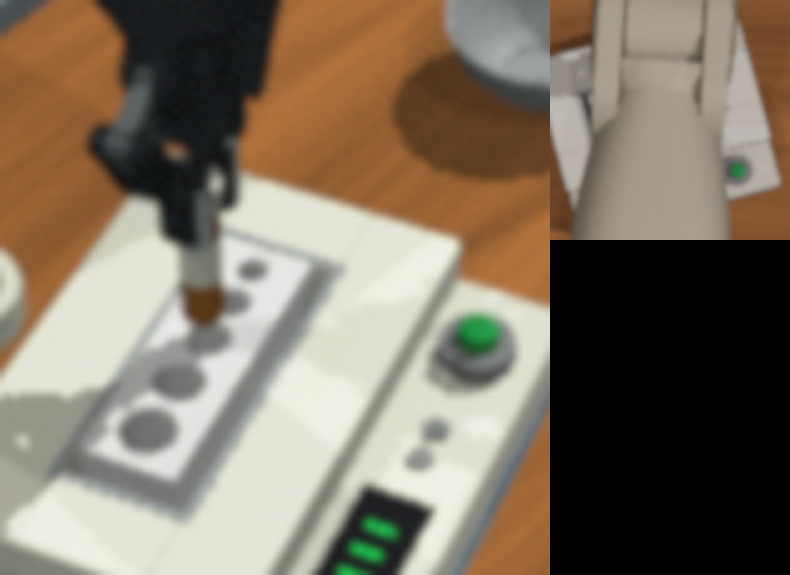

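The side view shows the amber foot at about crop (203,305), just above and behind the third well at (210,338). Now measure the offset in that view.

```bash
python3 - <<'E'
from m import *
im=cv2.imread('pics/s2.png');k=8
x,y,w,h=293,162,14,16
c=cv2.resize(im[y:y+h,x:x+w],None,fx=k,fy=k,interpolation=cv2.INTER_CUBIC)
H=cv2.cvtColor(c,cv2.COLOR_BGR2HSV);m=(H[...,1]>90)&((H[...,0]<25))
vs,us=np.nonzero(m);
print('amber u',x+us.min()/k-.44,x+us.max()/k-.44,'v',y+vs.min()/k-.44,y+vs.max()/k-.44)
for r in range(0,128,12):
    q=np.nonzero(m[r])[0]
    if len(q):print(round(y+r/k-.44,2),round(x+q.min()/k-.44,2),round(x+q.max()/k-.44,2))
T=np.array([.65,.0444]);zf=.1595-.055;a=np.linspace(0,2*np.pi,100)
P=np.array([proj('side',[T[0]+rr*np.cos(t),T[1]+rr*np.sin(t),zf+dz]) for t in a for rr,dz in((.00825,0),(.0095,.00125))])
print('pred foot u',P[:,0].min(),P[:,0].max(),'v max',P[:,1].max())
print('well19 px now, TCP bias side at well',proj('side',[*T,.09]))
for b in blobs(im,(280,158,45,50),8,140,fn=dark(165)): print(np.round(b,2))
E
```

```text
amber u 296.81 303.935 v 167.06 174.31
167.56 296.94 303.31
169.06 296.94 303.94
170.56 297.06 303.94
172.06 297.31 303.18
173.56 298.44 302.18
pred foot u 296.39609486205944 305.08965341659945 v max 174.74944641847674
well19 px now, TCP bias side at well [301.03674694 176.48297522]
[309.99 163.64  15.12   5.25   3.75]
[289.07 195.7   80.2   11.62   8.88]
```

```bash
python3 -c "
from h import *
for u,v in((301.38,177.17),(301.38,177.37),(301.13,176.97)):
    p=onz('side',u,v,.09); to([p[0],p[1],.145])"
```

```text
clk 4.33 tcp [0.65   0.0446 0.1597] tilt [ 6.e-04  3.e-04 -1.e+00] yaw 15.39 F [-0.49  0.31  0.38] gap 0.02 d mm [-1.7 -1.4 14.7]
clk 4.33 tcp [0.65   0.0446 0.1597] tilt [ 6.e-04  3.e-04 -1.e+00] yaw 15.39 F [-0.49  0.31  0.38] gap 0.02 d mm [-2.  -1.9 14.7]
clk 4.33 tcp [0.65   0.0446 0.1597] tilt [ 6.e-04  3.e-04 -1.e+00] yaw 15.39 F [-0.49  0.31  0.38] gap 0.02 d mm [-0.9 -1.1 14.7]
```

Emit:
{"method": "step_arm", "body": {"moves": [[[-1, -1, 3], [0, 0, 0], 10], [[-1.5, -1.3, 6], [0, 0, 0], 10], [[-1.5, -1.3, 9], [0, 0, 0], 10], [[-1.5, -1.3, 11], [0, 0, 0], 10], [[-1.5, -1.3, 13], [0, 0, 0], 10], [[-1.5, -1.3, 14], [0, 0, 0], 10], [[-1.5, -1.3, 15], [0, 0, 0], 10], [[-1.5, -1.3, 15.5], [0, 0, 0], 10]]}}

```text
clock: 5.0
tcp_pos: [0.6481, 0.0456, 0.1436]
orientation: [0.0, 0.991, 0.134, -0.0]
wrist_force: [-0.1, -0.6, -0.1]
finger_gap: 0.0193
grip_force: 34.3
```

Emit:
{"method": "step_arm", "body": {"moves": [[[0, 0, 0], [0, 0, 0], 10], [[0, 0, 0.4], [0, 0, 0], 10], [[0, 0, 0.8], [0, 0, 0], 10], [[0, 0, 0.8], [0, 0, 0], 10]]}}

```text
clock: 5.33
tcp_pos: [0.6482, 0.0455, 0.1432]
orientation: [0.0, 0.991, 0.134, 0.0]
wrist_force: [-0.2, 0.6, 0.2]
finger_gap: 0.0192
grip_force: 34.3
```

Emit:
{"method": "step_arm", "body": {"moves": [[[0, 0, 0.6], [0, 0, 0], 10], [[0, 0, 1.2], [0, 0, 0], 10], [[0, 0, 1.8], [0, 0, 0], 10], [[0, 0, 1.8], [0, 0, 0], 10]]}}

```text
clock: 5.67
tcp_pos: [0.6481, 0.0454, 0.141]
orientation: [0.0, 0.991, 0.134, -0.0]
wrist_force: [0.0, -2.2, 0.9]
finger_gap: 0.0192
grip_force: 34.3
```

Emit:
{"method": "step_arm", "body": {"moves": [[[0, 0, 0.6], [0, 0, 0], 10], [[0, 0, 1.2], [0, 0, 0], 10], [[0, 0, 1.8], [0, 0, 0], 10], [[0, 0, 1.8], [0, 0, 0], 10]]}}

```text
clock: 6.0
tcp_pos: [0.6481, 0.0455, 0.1393]
orientation: [0.0, 0.991, 0.134, 0.0]
wrist_force: [0.7, -0.7, 0.0]
finger_gap: 0.0195
grip_force: 34.3
```

Already about 5 mm into the well with no load. Continuing down.

Emit:
{"method": "step_arm", "body": {"moves": [[[0, 0, 1.5], [0, 0, 0], 10], [[0, 0, 3], [0, 0, 0], 10], [[0, 0, 4.5], [0, 0, 0], 10], [[0, 0, 6], [0, 0, 0], 10], [[0, 0, 7.5], [0, 0, 0], 10], [[0, 0, 9], [0, 0, 0], 10], [[0, 0, 10], [0, 0, 0], 10], [[0, 0, 10], [0, 0, 0], 10]]}}

```text
clock: 6.67
tcp_pos: [0.6479, 0.0455, 0.129]
orientation: [0.0, 0.991, 0.134, -0.0]
wrist_force: [0.7, -2.8, -0.2]
finger_gap: 0.0197
grip_force: 34.2
```

Emit:
{"method": "step_arm", "body": {"moves": [[[0, 0, 1.5], [0, 0, 0], 10], [[0, 0, 3], [0, 0, 0], 10], [[0, 0, 4.5], [0, 0, 0], 10], [[0, 0, 6], [0, 0, 0], 10], [[0, 0, 7.5], [0, 0, 0], 10], [[0, 0, 9], [0, 0, 0], 10], [[0, 0, 10], [0, 0, 0], 10], [[0, 0, 10], [0, 0, 0], 10]]}}

```text
clock: 7.33
tcp_pos: [0.648, 0.0456, 0.119]
orientation: [0.0, 0.991, 0.134, -0.0]
wrist_force: [1.2, -2.4, 0.2]
finger_gap: 0.0196
grip_force: 34.2
```

Emit:
{"method": "step_arm", "body": {"moves": [[[0, 0.2, 1.5], [0, 0, 0], 10], [[0, 0.4, 3], [0, 0, 0], 10], [[0, 0.4, 4.5], [0, 0, 0], 10], [[0, 0.4, 6], [0, 0, 0], 10], [[0, 0.4, 7.5], [0, 0, 0], 10], [[0, 0.4, 9], [0, 0, 0], 10], [[0, 0.4, 10], [0, 0, 0], 10], [[0, 0.4, 10], [0, 0, 0], 10]]}}

```text
clock: 8.0
tcp_pos: [0.6479, 0.0453, 0.1089]
orientation: [-0.0, 0.991, 0.134, -0.0]
wrist_force: [-0.1, -0.7, -1.5]
finger_gap: 0.0196
grip_force: 34.2
```

Emit:
{"method": "step_arm", "body": {"moves": [[[0, 0, 1], [0, 0, 0], 10], [[0, 0, 2], [0, 0, 0], 10], [[0, 0, 3], [0, 0, 0], 10], [[0, 0, 4], [0, 0, 0], 10], [[0, 0, 4.5], [0, 0, 0], 10], [[0, 0, 4.5], [0, 0, 0], 10]]}}

```text
clock: 8.5
tcp_pos: [0.648, 0.0453, 0.1047]
orientation: [-0.0, 0.991, 0.134, -0.0]
wrist_force: [-0.3, 0.3, -0.1]
finger_gap: 0.0195
grip_force: 34.3
```

Emit:
{"method": "step_arm", "body": {"moves": [[[0, 0, 0.6], [0, 0, 0], 10], [[0, 0, 1.2], [0, 0, 0], 10], [[0, 0, 1.8], [0, 0, 0], 10], [[0, 0, 2.4], [0, 0, 0], 10], [[0, 0, 2.8], [0, 0, 0], 10], [[0, 0, 2.8], [0, 0, 0], 10]]}}

```text
clock: 9.0
tcp_pos: [0.6481, 0.0453, 0.102]
orientation: [0.0, 0.991, 0.134, -0.0]
wrist_force: [2.0, -0.9, 0.3]
finger_gap: 0.0196
grip_force: 34.3
```

Emit:
{"method": "step_arm", "body": {"moves": [[[0, 0, 0.4], [0, 0, 0], 10], [[0, 0, 0.8], [0, 0, 0], 10], [[0, 0, 0.8], [0, 0, 0], 10]]}}

```text
clock: 9.25
tcp_pos: [0.6482, 0.0452, 0.1013]
orientation: [0.0, 0.991, 0.134, 0.0]
wrist_force: [-1.0, 0.4, -0.5]
finger_gap: 0.0196
grip_force: 34.3
```

Emit:
{"method": "step_arm", "body": {"moves": [[[0, 0, 0.4], [0, 0, 0], 10], [[0, 0, 0.8], [0, 0, 0], 10], [[0, 0, 0.8], [0, 0, 0], 10]]}}

```text
clock: 9.5
tcp_pos: [0.6485, 0.0453, 0.1011]
orientation: [0.0, 0.991, 0.134, 0.001]
wrist_force: [-1.8, -0.6, 4.5]
finger_gap: 0.0197
grip_force: 34.6
```

Emit:
{"method": "step_arm", "body": {"moves": [[[0, 0, 0.3], [0, 0, 0], 10], [[0, 0, 0.6], [0, 0, 0], 10], [[0, 0, 0.6], [0, 0, 0], 10]]}}

```text
clock: 9.75
tcp_pos: [0.6488, 0.0453, 0.101]
orientation: [0.0, 0.991, 0.134, 0.001]
wrist_force: [-1.3, 0.1, 6.4]
finger_gap: 0.0195
grip_force: 34.9
```

Bottomed at TCP z 0.101 as predicted. Releasing.

Emit:
{"method": "step_arm", "body": {"moves": [[[0, 0, -0.8], [0, 0, 0], 10], [[0, 0, -0.8], [0, 0, 0], 20], [[0, 0, -0.8], [0, 0, 0], 23], [[0, 0, -0.8], [0, 0, 0], 30], [[0, 0, -0.8], [0, 0, 0], 40], [[0, 0, -0.8], [0, 0, 0], 50], [[0, 0, -0.8], [0, 0, 0], 60], [[0, 0, -0.8], [0, 0, 0], 60]], "grip_force": 20}}

```text
clock: 10.42
tcp_pos: [0.6481, 0.0452, 0.1004]
orientation: [0.0, 0.991, 0.134, -0.0]
wrist_force: [0.3, 1.0, -0.7]
finger_gap: 0.0601
grip_force: 0.0
```

Emit:
{"method": "step_arm", "body": {"moves": [[[0, 0, -10], [0, 0, 0], 60], [[0, 0, -25], [0, 0, 0], 60], [[0, 0, -50], [0, 0, 0], 60], [[0, 0, -75], [0, 0, 0], 60], [[-25, 15, -75], [0, 0, 0], 30], [[-55, 40, -75], [0, 0, 0], 0], [[-80, 70, -75], [0, 0, 0], 0], [[-80, 70, -75], [0, 0, 0], 0]]}}

```text
clock: 11.08
tcp_pos: [0.5873, -0.0482, 0.177]
orientation: [0.001, 0.991, 0.132, -0.0]
wrist_force: [-0.2, 0.8, -0.8]
finger_gap: 0.0122
grip_force: 0.0
```

```bash
python3 -c "
from h import *
to([.5655,-.0425,.085])
grab('side','s3');t=cv2.imread('pics/s3.png')
cv2.imwrite('pics/s3c.png',cv2.resize(t[90:225,250:400],None,fx=4,fy=4,interpolation=cv2.INTER_CUBIC))"
```

```text
clk 11.08 tcp [ 0.5873 -0.0482  0.177 ] tilt [-0.0012  0.0023 -1.    ] yaw 15.11 F [-0.21  0.85 -0.8 ] gap 0.0122 d mm [-19.5 -11.4  92. ]
```

View pics/s3c.png

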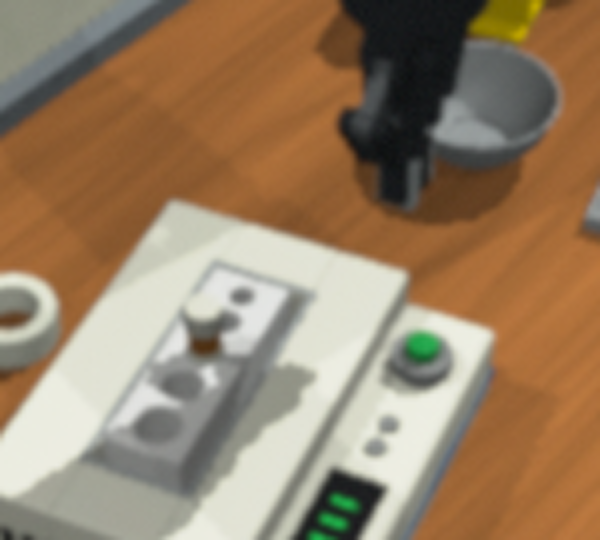

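The vial stands upright in the third well, at crop (205,330). Next, the key.

Emit:
{"method": "step_arm", "body": {"moves": [[[-10, -6, 15], [0, 0, 0], 0], [[-20, -11, 35], [0, 0, 0], 0], [[-20, -11, 60], [0, 0, 0], 0], [[-20, -11, 75], [0, 0, 0], 0], [[-20, -11, 82], [0, 0, 0], 0], [[-20, -11, 82], [0, 0, 0], 0], [[-20, -11, 82], [0, 0, 0], 0]]}}

```text
clock: 11.72
tcp_pos: [0.5681, -0.0378, 0.0942]
orientation: [0.0, 0.991, 0.134, 0.0]
wrist_force: [0.4, 1.1, 0.5]
finger_gap: 0.0
grip_force: 0.0
```

```bash
python3 -c "
from h import *
to([.5645,-.0425,.075])"
```

```text
clk 11.72 tcp [ 0.5681 -0.0378  0.0942] tilt [ 4.e-04  1.e-04 -1.e+00] yaw 15.44 F [0.38 1.06 0.52] gap 0.0 d mm [-4.7  3.6 19.2]
```

Emit:
{"method": "step_arm", "body": {"moves": [[[-4.5, 3.5, 5], [0, 0, 0], 0], [[-4.5, 3.5, 9], [0, 0, 0], 0], [[-4.5, 3.5, 12], [0, 0, 0], 0], [[-4.5, 3.5, 14], [0, 0, 0], 0], [[-4.5, 3.5, 16], [0, 0, 0], 0], [[-4.5, 3.5, 17.5], [0, 0, 0], 0], [[-4.5, 3.5, 17.5], [0, 0, 0], 0]]}}

```text
clock: 12.3
tcp_pos: [0.5642, -0.043, 0.0764]
orientation: [0.0, 0.991, 0.134, 0.0]
wrist_force: [-1.1, -0.8, 4.3]
finger_gap: -0.0003
grip_force: 2.1
```

Emit:
{"method": "step_arm", "body": {"moves": [[[0, 0, 1], [0, 0, 0], 0], [[0, 0, 2], [0, 0, 0], 0], [[0, 0, 2.5], [0, 0, 0], 0], [[0, 0, 2.5], [0, 0, 0], 0]]}}

```text
clock: 12.63
tcp_pos: [0.5643, -0.043, 0.0754]
orientation: [0.001, 0.991, 0.134, 0.001]
wrist_force: [-4.6, -0.5, 13.5]
finger_gap: -0.0001
grip_force: 6.6
```

Force above 5 N with no more travel means the key is fully down. Retracting.

Emit:
{"method": "step_arm", "body": {"moves": [[[0, 0, -3], [0, 0, 0], 0], [[0, 0, -12], [0, 0, 0], 0], [[0, 0, -40], [0, 0, 0], 0], [[0, 0, -75], [0, 0, 0], 0], [[-25, 20, -100], [0, 0, 0], 0], [[-40, 40, -110], [0, 0, 0], 0], [[-40, 40, -110], [0, 0, 0], 0], [[-40, 40, -110], [0, 0, 0], 0]]}}

```text
clock: 13.3
tcp_pos: [0.5364, -0.0928, 0.1846]
orientation: [0.0, 0.991, 0.133, 0.001]
wrist_force: [0.4, -0.1, 0.3]
finger_gap: -0.0
grip_force: 0.0
```

```bash
python3 -c "
from h import *
to([.5645,-.0425,.075])
grab('side','s4');t=cv2.imread('pics/s4.png')
cv2.imwrite('pics/s4c.png',cv2.resize(t[90:225,250:400],None,fx=4,fy=4,interpolation=cv2.INTER_CUBIC))"
```

```text
clk 13.3 tcp [ 0.5364 -0.0928  0.1846] tilt [ 1.9e-03  7.0e-04 -1.0e+00] yaw 15.28 F [ 0.37 -0.14  0.3 ] gap -0.0 d mm [ 40.2 -41.1 109.7]
```

View pics/s4c.png

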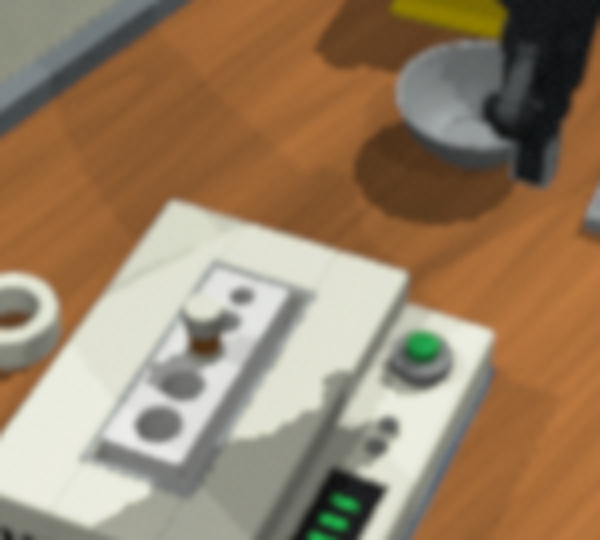

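The vial is upright in the third well, at crop (205,325), and the key at (423,345) is up again. Handing in.

```bash
python3 -c "
from h import *
print(env.hand_in())"
```

```text
the job is handed in; nothing more can be done
None
```

I put the tray's vial (vial_19) fully home and upright in the 19 mm well, let go of it and pressed the start key, which came back up. The job is handed in, and no verdict was shown.

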